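# Set the cup rinser's height slide to the waiting cup

### The job

The bench cup rinser has to be set for the cup that is waiting on the round grid on its top: lift the black slide knob out of its parking notch and drop it fully home into the notch for that cup's height (of the three notches beyond the parking notch: the nearest to it for the short cup, the middle one for the medium, the farthest for the tall), and let go. The notched strip never sits quite where it should, so feel for the notch; leave the cups and everything else lying about where they are.

Things in the scene. Friction and masses are not known exactly. Their poses are not given: they have to be found in the camera images.
- track: sloping grey face (250 mm wide) of the fixed rinser, with a notched steel track. Origin mid-face, 65 mm above the table. x up the slope, y along the track (roughly away from the robot), z square out of the face: 38 deg from vertical, leaning to the robot's left and somewhat away. Track lands at z = 10 mm, over x = -32 to +14. Notches: 15 mm wide in y, 8 mm deep (floor z = 2), square-edged. Parking notch exactly at y = -68 mm
- strip_mid (a point): nominal place, at land height, of the medium cup's notch: y = +16 mm in the track's frame. The short cup's is nominally at y = -20, the tall cup's at +52. All three are cut in one strip, which as a whole sits up to 9 mm to either side of this (unknown: feel or look for it). White bars 8, 13 and 18 mm long on the face mark the nominal places
- knob_grip (a point): grip centre of the black slide knob, a bar square to the face: 16 mm thick along the track's y, 22 mm wide along its x, 50 mm tall, this point 18 mm below its top. At z = 44 mm in the track's frame when home in a notch, 52 mm when on a land. Starts in the parking notch. It cannot come off
- knob_foot (a point): middle of the underside of the knob's bar, 42 mm below the grip centre: here the steel tongue lies in the notch, 12 mm along y (1.5 mm play each side), 40 mm along x, 10 mm high. The knob moves only along z (20 mm at most; a spring pulls it in, 3 N home, 5 N at 12 mm out) and along y (about 1 N, up to 138 mm from parking). Left on a land it stays; pushed along y it snaps into the next notch
- guard (a point): middle of the lower front edge of the clear splash guard over the track, 101 mm above the track's origin and 7 mm (level) to its downhill side. The edge runs along y from -123 to +123 mm; from it one clear sheet rises upright 66 mm, another runs level 30 mm uphill. It bars a gripper coming straight down on the knob; one coming square to the face (along -z) passes
- bay (a point): centre of the round rinse grid (116 mm across, 108 mm above the table) on top of the rinser, behind the console: the waiting cup stands here
- cup_short_center (a point): loose light cup, beige with a dark sleeve, standing upside down, 80 mm tall, 80 mm across at the foot and 59 mm at the top; this point is on its axis, 40 mm above its foot. Leave it alone.
- cup_medium_center (a point): loose light cup, beige with a dark sleeve, standing upside down, 110 mm tall, 80 mm across at the foot and 59 mm at the top; this point is on its axis, 55 mm above its foot. Leave it alone.
- cup_tall_center (a point): loose light cup, beige with a dark sleeve, standing upside down, 140 mm tall, 80 mm across at the foot and 59 mm at the top; this point is on its axis, 70 mm above its foot. Leave it alone.
- stand: metal draining stand, 260 x 125 mm, 108 mm high, fixed, at the right of the rinser; the two cups that are not waiting stand on it. Origin under its centre, on the table
- cup_white: bystander: loose white cup upside down on the table, 110 mm tall, 80 mm across; origin under its centre
- spray: bystander: loose grey bottle, 190 mm tall, 64 mm across; origin under its centre
- brush: bystander: loose brush lying on the table; origin at its underside
- lids: bystander: loose stack of black cup lids, 84 mm across, 26 mm high; origin under its centre
There are look-alikes about, which are no part of the job. What is shaped like the part that bears cup_tall_center but green, pink or turquoise is not meant.

How it is judged:
At the end, for the whole second after the job is handed in: The knob is home in the notch that belongs to the cup on the grid: its grip point is within 11.5 mm along the track of that notch's nominal place and less than 2.5 mm above its home height (on a land it is 8 mm above), and that cup is still within 50 mm of the grid's centre (((horizontal distance between cup_short_center and bay below 0.05 m and y of knob_grip in the frame of track between -0.0315 and -0.0085 m) or (horizontal distance between cup_medium_center and bay below 0.05 m and y of knob_grip in the frame of track between 0.0045 and 0.0275 m) or (horizontal distance between cup_tall_center and bay below 0.05 m and y of knob_grip in the frame of track between 0.0405 and 0.0635 m)) and z of knob_grip in the frame of track below 0.0465 m); the robot touches nothing.
It fails at once if one of the three beige cups is shifted by more than 20 mm (distance of any of cup_short_center, cup_medium_center, cup_tall_center from where it was at the start of the episode above 0.02 m).
It fails at once if a bystander (white cup, bottle, brush, lids) is shifted by more than 30 mm (distance of any of cup_white, spray, brush, lids from where it was at the start of the episode above 0.03 m).
It also fails if it takes over 58 s, if anything falls off the work surface, if the arm or the gripper's body presses on something with over 40 N, if the wrist force passes 120 N, or if a joint passes its speed limit or range.

### The arm

A 7-joint arm with a two-finger parallel gripper is mounted at the origin on the work surface. World frame = base frame: x ahead of the robot, y to its left, z up, the work surface at z = 0. Lengths are in m, angles in rad, forces in N, time in s.
With the tool pointing down it reaches from about 0.4 to 0.925 m from the base axis. Payload 4.1 kg.
Tool frame: the origin (TCP) lies midway between the tips of the shut fingers; the grasp point (between the pads) lies 19 mm behind it; y points along the fingers, z is the direction in which the jaws open and shut, and the axes are right-handed (so a half turn about y gives the same grasp; the last joint's range is limited). The gripper opens to 85 mm and grips with 20 to 120 N. Pads are 22 mm wide; open, the fingers measure 114 mm over their backs; the gripper's body (76 mm by 85 mm) begins 54 mm behind the grasp point. The pads swing forward as they close: fully open they stand 13 mm farther back than shut.
Start: joints at [1.093, 0.398, 0.045, 1.537, -0.019, 1.207, -0.051], TCP at [0.24, -0.604, 0.231] pointing down, gripper open.
Joint ranges: [-2.82, 2.82], [-0.49, 2.23], [-1.37, 1.46], [0, 2.46], [-1.36, 4.5], [0.23, 2], [-2.94, 2.94]. Speed limits (rad/s): [2.57, 2.57, 3.14, 3.14, 3.14, 3.14, 3.14].

### API

Orientations are given as a unit quaternion [x, y, z, w].
In Python, from station import readout, cams, bot, spotter gives the robot as it stands.
- The arm moves only by the shell command python3 -m handwheel 'ROWS' [OPENING] [FORCE]. ROWS is JSON, a list that holds one entry, the list of rows, each a list of 6 numbers: the shift along the tool's x, y, z as a fraction of full scale, then the turn, a rotation vector about the tool's x, y, z as a fraction of full scale. In form: [[[tx, ty, tz, rx, ry, rz], ...]]. A call has 1 to 8 rows; each row is the pose to reach, as a shift and turn from the pose measured when the call began, along the tool's axes at that moment; what a row does not reach only later rows make up. Full scale, the value 1, is 12 cm for a shift and 120 degrees for a turn. A row lasts 1/8 s, in which the tool goes at most 62.5 mm and 10.7 degrees, less where a joint would pass 70% of its speed; a pose out of reach is approached as far as the arm can. A call with a number of a shift or a turn outside -1 to 1 is refused whole. A call with a gripper value outside its range is refused whole. OPENING is the opening, from -1 (shut) to 1 (fully open), so that 0 is half open, set as the call begins (- or left out, the last holds). The fingers move at their own pace and stop on an object; FORCE is the grip in N (left out, the last holds). Time passes only in rows, so rows that repeat a pose let the fingers close. It gives the time, the measured TCP pose, the force and the opening at its end, in the units of the state.
- readout.sense(): the state, without advancing time (a new reading comes with each control period).
- cams.get_image(name): name is "scene" or "top"; returns (picture, depth): 384x512x3 uint8, blue, green, red; 384x512 float32, m along the optical axis (not along the pixel's ray), 0 where there is no reading.
- cams.camera_info(name): a dict with "camera_matrix" (3x3 intrinsics, pixels), "k1" (the pictures are not rectified: a ray, as slopes to the right and down, at radius r is drawn at 1 + k1 r^2 times it, then the intrinsics apply), "position" and "orientation" of the camera in the world. Camera axes: x right, y down, z forward; pixel columns grow to the right and rows downward; lengths in m; the calibration is good to about 2 mm. A picture is of the moment at which its call begins. camera_info takes no time and is no camera call.
- bot.hand_in(): hands the job in, once; it reports no verdict.
Trained networks look in the newest picture that a camera, given by its name, has taken for a name from the list of things; names that differ only in an ending like _2 or _b are one class to them, and where a whole thing is asked for, a point or a joint stands for the part that bears it (a point fixed in the world has none). Each returns a list of dicts, best first, with "conf" (0 to 1); they miss things now and then, are a little off and sometimes report something else, mostly with a low value. They report only what shows in the picture. A call takes as long as a camera call. They do not tell look-alikes from the thing itself.
- spotter.trace(camera, query): "region" (384x512 bool, what is visible of it) and "location" ([column, row] in pixels, amid what is visible of it).
- spotter.landmark_of(camera, query): "location" ([column, row] in pixels: a listed point, or the origin of a listed thing).
The state is a dict: "time": time; "joint_pos": joint angles; "qd": joint speeds; "effort": joint torques, N m; "position": TCP position; "tcp_rot": TCP orientation; "ft_force": force on the tool from outside, world axes, zero at the start; "ft_torque": the same for the moment, N m; "grip_width": finger opening in m.
Only numpy, scipy, OpenCV 4.12 (cv2) and the standard library are available. Lean on these libraries where they do the work, as an engineer would, in place of code of your own. Each camera call takes 0.05 s, during which the arm holds its last target. There are 200 camera calls.

## Working session

There is one attempt and no reset: what is moved stays moved. The work goes in short steps, Python scripts to look and compute and a shell command to move; the robot and the scene stay as the last step left them, time stands still between calls to the robot, and variables do not carry over. Pictures are saved under pics/ and viewed, about 8 in all and at most 12, crops included, and the job is handed in when it is done.

```bash
ls; mkdir -p pics; python3 - <<'E'
from station import readout,cams,spotter
import cv2,numpy as np
s=readout.sense();print(s)
for c in("scene","top"):
    im,d=cams.get_image(c);cv2.imwrite(f"pics/{c}0.png",im);np.save(f"pics/{c}0.npy",d)
    print(c,cams.camera_info(c))
    for q in["track","strip_mid","knob_grip","knob_foot","guard","bay","cup_short_center","cup_medium_center","cup_tall_center"]:
        r=spotter.landmark_of(c,q);print(q,[(np.round(x["location"],1).tolist(),round(x["conf"],2)) for x in r[:3]])
E
```

```text
pics
{'time': 0.0, 'joint_pos': array([ 1.0929826 ,  0.3991942 ,  0.04502986,  1.53788769, -0.01870051,
        1.20691378, -0.05071999]), 'qd': array([-3.36623478e-03, -1.47437203e-03, -1.44297767e-03, -6.93533136e-04,
        2.58859534e-05, -1.25866511e-03,  1.34848782e-04]), 'effort': array([ 1.14438380e-04, -4.75131547e+01,  1.36428438e+00, -2.54226494e+01,
        1.15787960e-02,  9.43213992e-03, -5.56134637e-06]), 'position': array([ 0.24016585, -0.60331074,  0.23025855]), 'tcp_rot': array([-0.13334301,  0.69513175, -0.69377674,  0.13298619]), 'ft_force': array([-0.23789368, -0.01102951, -0.29226984]), 'ft_torque': array([ 0.03656125, -0.03799326,  0.00064319]), 'grip_width': 0.08533637760331389}
scene {'camera_matrix': array([[354.82550046,   0.        , 253.21263273],
       [  0.        , 354.82550046, 190.81306131],
       [  0.        ,   0.        ,   1.        ]]), 'k1': 0.003675274873305406, 'position': array([ 1.46656909, -0.31224432,  1.10927053]), 'orientation': array([ 0.7433386 ,  0.55035479, -0.21849773, -0.31115281])}
track [([269.6, 200.8], 0.42)]
strip_mid [([
[... 412 characters left out ...]
0.        , 444.75038753, 193.78667277],
       [  0.        ,   0.        ,   1.        ]]), 'k1': -0.10904957716749959, 'position': array([ 0.31875191, -0.01021656,  1.48912517]), 'orientation': array([-0.70201563,  0.70657976, -0.068569  ,  0.05672197])}
track []
strip_mid [([224.8, 194.4], 0.61)]
knob_grip [([212.2, 220.6], 0.38)]
knob_foot [([223.6, 220.4], 0.46)]
guard [([221.4, 192.4], 0.96), ([389.4, 204.4], 0.4), ([350.2, 165.1], 0.27)]
bay [([338.6, 271.6], 0.64), ([266.2, 200.1], 0.57), ([389.7, 202.4], 0.26)]
cup_short_center [([394.9, 242.0], 0.57)]
cup_medium_center [([266.3, 199.9], 0.57)]
cup_tall_center [([327.4, 129.2], 0.84), ([339.5, 199.8], 0.83), ([389.3, 202.1], 0.82)]
```

View pics/scene0.png

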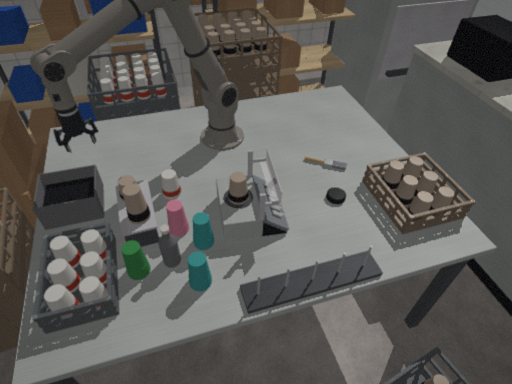

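View pics/top0.png

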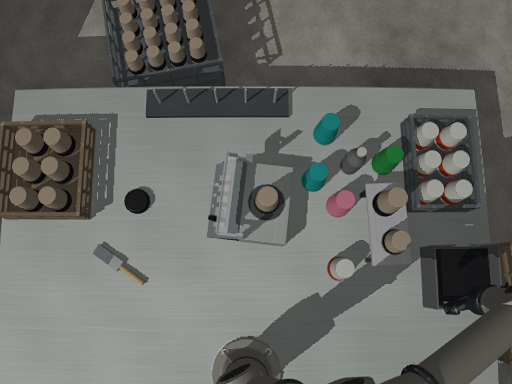

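Scene view: the rinser is mid-table, with its cup at (238,186) scene and (266,199) top. The black knob is at about (212,218) in top. Next I'll measure the geometry and look at enlarged crops.

```bash
cat > h.py <<'E'
import numpy as np,cv2
from scipy.spatial.transform import Rotation as R
from station import cams
def cam(c):
    i=cams.camera_info(c);return i["camera_matrix"],i["k1"],np.array(i["position"]),R.from_quat(i["orientation"])
def ray(c,uv):
    K,k1,p,r=cam(c);uv=np.atleast_2d(uv).astype(float)
    n=cv2.undistortPoints(uv.reshape(-1,1,2),K,np.array([k1,0,0,0,0.])).reshape(-1,2)
    return p,r.apply(np.c_[n,np.ones(len(n))])   # unit depth along axis
def dep(c,uv,d):
    p,v=ray(c,uv);return p+v*np.atleast_1d(d)[:,None]
def proj(c,P):
    K,k1,p,r=cam(c)
    return cv2.projectPoints(r.inv().apply(np.atleast_2d(P)-p),np.zeros(3),np.zeros(3),K,np.array([k1,0,0,0,0.]))[0].reshape(-1,2)
def cloud(c,d):
    h,w=d.shape;u,v=np.meshgrid(np.arange(w),np.arange(h))
    X=dep(c,np.c_[u.ravel(),v.ravel()],d.ravel()).reshape(h,w,3);X[d==0]=np.nan;return X
E
python3 - <<'E'
from h import *
np.set_printoptions(precision=4,suppress=True)
for c in("top","scene"):
    X=cloud(c,np.load(f"pics/{c}0.npy"))
    for n,b in dict(top=[("bay",(255,185,278,212)),("st1",(375,185,405,215)),("st2",(385,228,410,255)),("teal",(305,162,327,190))],scene=[("bay",(228,168,250,200)),("st",(120,175,150,215))])[c]:
        P=X[b[1]:b[3],b[0]:b[2]].reshape(-1,3);z=np.nanmax(P[:,2]);t=P[P[:,2]>z-.008];print(c,n,"top z",z,np.nanmedian(t,0),len(t))
    # sloping face: window
    P=X[170:235,205:245] if c=="top" else X[150:235,240:295]
    P=P.reshape(-1,3);np.save(f"pics/face_{c}.npy",P)
im=cv2.imread("pics/top0.png")[140:255,195:305];a=cv2.resize(im,None,fx=5,fy=5,interpolation=cv2.INTER_CUBIC)
cv2.imwrite("pics/topc.png",a)
im=cv2.imread("pics/scene0.png")[145:240,210:305];cv2.imwrite("pics/scenec.png",cv2.resize(im,None,fx=6,fy=6,interpolation=cv2.INTER_CUBIC))
E
```

```text
top bay top z 0.2273382480671826 [ 0.5367 -0.0663  0.2207] 123
top st1 top z 0.2555237680355913 [ 0.5298 -0.4351  0.2496] 198
top st2 top z 0.19508595953773367 [ 0.4116 -0.4619  0.1891] 192
top teal top z 0.14961993149200836 [ 0.6345 -0.2285  0.1432] 106
scene bay top z 0.2216414945967885 [ 0.5429 -0.0653  0.2176] 145
scene st top z 0.25296807534957044 [ 0.5324 -0.4393  0.2483] 173
```

View pics/topc.png

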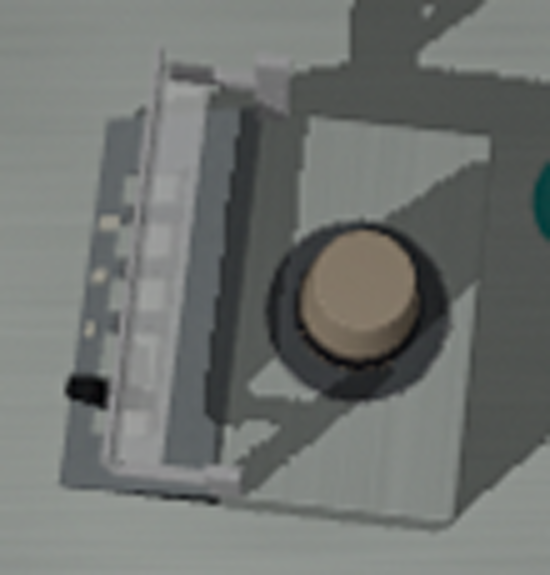

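View pics/scenec.png

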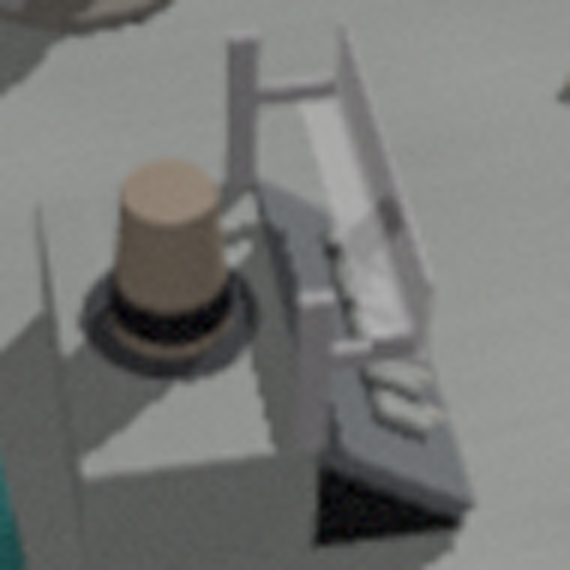

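Heights read from depth: the waiting cup's top is at 0.219 m, which makes it 110 mm tall (medium). The stand holds the tall (0.249) and short (0.189) cups. Top crop: knob at about (87,390), bars at (90,328), (99,275) and (109,222), with dark notches beside them. Next I'll fit the track frame and rectify the picture to check it.

```bash
cat >> h.py <<'E'
S,C=np.sin(np.radians(38)),np.cos(np.radians(38))
def frame(p):
    a=p[2];h=np.array([np.sin(a),np.cos(a),0]);z=S*h+[0,0,C];y=np.array([np.cos(a),-np.sin(a),0]);x=np.cross(y,z)
    return np.array([p[0],p[1],.065]),np.c_[x,y,z],h
def T(p,q): o,M,h=frame(p);return o+M@np.asarray(q,float)
E
python3 - <<'E'
from h import *
from scipy.optimize import least_squares
np.set_printoptions(precision=4,suppress=True)
tc=lambda u,v:((u-2)/5+195,(v-2)/5+140)
sc=lambda u,v:((u-2.5)/6+210,(v-2.5)/6+145)
def model(p):
    o,M,h=frame(p);kx,bx,lx=p[3:6]
    g=o+.007*h+[0,0,.101]
    return [("top",g,(221.4,192.4),1,"guard"),("scene",g,(270.4,184.5),1,"guard"),
     ("top",T(p,[kx,-.068,.062]),tc(80,390),1.,"knobtop"),
     ("top",T(p,[lx,-.125,0]),tc(60,487),1,"nl"),("top",T(p,[lx,.125,0]),tc(107,120),1,"fl"),
     ("scene",T(p,[lx,.125,0]),sc(472,495),1,"fl"),
     ("top",T(p,[bx,-.02,.0]),tc(90,328),1,"b1"),("top",T(p,[bx,.016,.0]),tc(99,275),1,"b2"),("top",T(p,[bx,.052,.0]),tc(109,222),1,"b3")]
def res(p): return np.concatenate([(proj(c,P)[0]-uv)*w for c,P,uv,w,n in model(p)])
r=least_squares(res,[.55,.05,.1,-.01,-.05,-.06],loss="soft_l1")
print(r.x,r.cost)
for m,e in zip(model(r.x),res(r.x).reshape(-1,2)):print(m[0],m[4],e)
np.save("p.npy",r.x)
o,M,h=frame(r.x)
for c in("top","scene"):
    P=(np.load(f"pics/face_{c}.npy")-o)@M
    k=(abs(P[:,2])<.02)&(P[:,0]<-.03)&(P[:,0]>-.07)&(abs(P[:,1])<.12);print(c,"face z",k.sum(),np.nanmedian(P[k,2]))
    k=(P[:,2]>.045)&(abs(P[:,1]+.068)<.02)&(P[:,0]<.03)&(P[:,2]<.075);print("knob pts",P[k][:12])
for c,uv in(("top",(212.2,220.6)),):
    print("net knob_grip vs model",uv,proj(c,T(r.x,[r.x[3],-.068,.044])))
im=cv2.imread("pics/top0.png")
out=[]
for zz in(0.0,.010):
    ys=np.arange(-.1,.1,.0005);xs=np.arange(-.075,.03,.0005)
    G=np.array([[T(r.x,[x,y,zz]) for y in ys] for x in xs[::-1]]);uv=proj("top",G.reshape(-1,3)).reshape(len(xs),len(ys),2).astype(np.float32)
    w=cv2.remap(im,uv[...,0],uv[...,1],cv2.INTER_CUBIC)
    w=cv2.resize(w,None,fx=2,fy=1.35)
    for y in(-68,-20,16,52):cv2.line(w,(int((y+100)*4),0),(int((y+100)*4),12),(0,0,255),1)
    out.append(w)
cv2.imwrite("pics/rect.png",np.vstack(out))
E
```

```text
[ 0.5563  0.0635  0.1201  0.0017 -0.0532 -0.0628] 6.154832652130924
top guard [0.4634 1.1834]
scene guard [ 2.8125 -2.5492]
top knobtop [ 0.011  -0.8146]
top nl [ 0.251 -0.172]
top fl [ 0.5274 -0.252 ]
scene fl [0.6387 1.4479]
top b1 [0.4755 0.2465]
top b2 [0.0673 0.2115]
top b3 [-0.5475  0.2663]
top face z 383 0.0006809999182989025
knob pts [[-0.003  -0.063   0.0653]
 [-0.0023 -0.0623  0.0616]
 [ 0.0044 -0.0627  0.0641]
 [ 0.0054 -0.0621  0.0607]
 [ 0.0102 -0.0622  0.0613]
 [ 0.0082 -0.061   0.0547]
 [ 0.0118 -0.0609  0.054 ]
 [-0.006  -0.0655  0.0616]
 [ 0.0005 -0.0659  0.0639]
 [ 0.0049 -0.0658  0.0641]
 [ 0.0112 -0.0661  0.0663]
 [ 0.0124 -0.0656  0.063 ]]
scene face z 103 1.5864299619016364e-05
knob pts []
net knob_grip vs model (212.2, 220.6) [[214.4917 217.7556]]
```

View pics/rect.png

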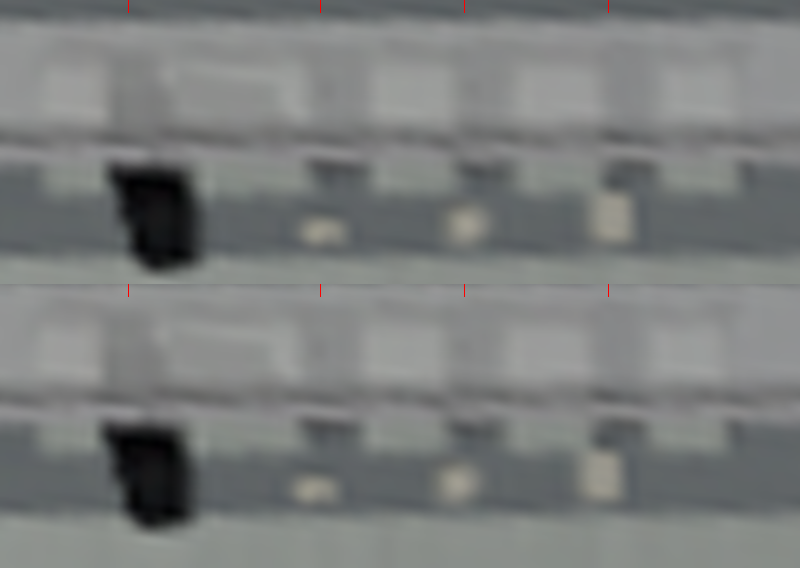

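Rectified pictures: bars at −19.5, 16.7 and 52.7, so the fit is within about 1 mm. In the z=10 mm picture the notches are at about x=331, 478 and 621 px, so the strip sits about +2 to 3 mm and the medium notch is near y≈+18. The target is the medium notch, so I'll plan the approach.

```bash
cat >> h.py <<'E'
from station import readout
def goal(y,z,x=.002,flip=False):
    """TCP pose for tip at track (x,y,z), tool y along -z_t, jaws along y_t"""
    p=np.load("p.npy");o,M,h=frame(p);ty=-M[:,2];tz=M[:,1]*(-1 if flip else 1)
    return T(p,[x,y,z]),R.from_matrix(np.c_[np.cross(ty,tz),ty,tz])
def delta(pos,rot):
    s=readout.sense();r=R.from_quat(s["tcp_rot"])
    return np.round(r.inv().apply(pos-s["position"])/.12,3),np.round((r.inv()*rot).as_rotvec(degrees=True)/120,3)
def intrack():
    s=readout.sense();p=np.load("p.npy");o,M,h=frame(p)
    print("t",round(s["time"],2),"track mm",np.round(M.T@(s["position"]-o)*1e3,1),"F_track",np.round(M.T@s["ft_force"],1),"w",round(s["grip_width"]*1e3,1))
E
python3 - <<'E'
from h import *
np.set_printoptions(precision=3,suppress=True)
r=R.from_quat(readout.sense()["tcp_rot"]);print(r.as_matrix())
for f in(0,1):
    p,q=goal(-.068,.16,flip=f);print(p,q.as_matrix(),delta(p,q),(r.inv()*q).magnitude()*57.3)
p=np.load("p.npy")
for k in(-.009,.009):print(proj("top",T(p,[p[3]+k,-.068,.062])))
E
```

```text
[[-0.929  0.     0.37 ]
 [-0.37  -0.    -0.929]
 [ 0.    -1.     0.   ]]
[0.5   0.168 0.192] [[-0.094 -0.074  0.993]
 [-0.782 -0.611 -0.12 ]
 [ 0.616 -0.788  0.   ]] (array([-4.392,  0.325, -5.174]), array([ 0.169, -0.492, -0.285])) 71.2311683918654
[0.5   0.168 0.192] [[ 0.094 -0.074 -0.993]
 [ 0.782 -0.611  0.12 ]
 [-0.616 -0.788  0.   ]] (array([-4.392,  0.325, -5.174]), array([0.326, 0.946, 0.193])) 122.26863489946872
[[208.511 216.749]]
[[212.728 216.822]]
```

```bash
python3 -m handwheel '[[[0,-0.5,0,0,0,0],[0,-1,0,0,0,0],[-0.3,-1,-0.4,0,0,0],[-0.6,-1,-0.8,0,0,0],[-0.8,-1,-1,0,0,0],[-0.8,-1,-1,0,0,0]]]' 0.2 30
python3 -m handwheel '[[[-0.4,0,-0.4,0,-0.05,0],[-0.8,0,-0.8,0,-0.1,0],[-1,0,-1,0,-0.15,0],[-1,0,-1,0,-0.2,0],[-1,0,-1,0,-0.2,0]]]'
python3 - <<'E'
from h import *
p,q=goal(-.068,.16);print(readout.sense()["position"],readout.sense()["joint_pos"],delta(p,q));intrack()
E
```

```text
time: 1.75
position: [0.2872, -0.4544, 0.3521]
tcp_rot: [0.135, -0.694, 0.694, -0.136]
ft_force: [-0.8, -0.4, -0.0]
grip_width: 0.0514
time: 2.38
position: [0.3533, -0.2989, 0.3523]
tcp_rot: [0.275, -0.651, 0.652, -0.276]
ft_force: [-0.3, -1.2, -0.1]
grip_width: 0.0512
[ 0.3532864  -0.29894878  0.35226646] [ 0.78263914 -0.01211506 -0.17057447  1.77093556 -0.00207895  1.38071724
 -0.157193  ] (array([-3.646,  1.331, -1.829]), array([ 0.102, -0.299, -0.305]))
t 2.38 track mm [ 479.6 -158.1  -10.1] F_track [ 0.9 -0.2 -0.9] w 51.2
```

```bash
python3 -m handwheel '[[[-0.4,0,-0.2,0.02,-0.05,-0.05],[-0.8,0,-0.4,0.04,-0.1,-0.1],[-1,0,-0.5,0.06,-0.15,-0.15],[-1,0,-0.5,0.06,-0.15,-0.15],[-1,0,-0.5,0.06,-0.15,-0.15]]]'
python3 -m handwheel '[[[-0.4,-0.2,-0.2,0.01,-0.03,-0.03],[-0.8,-0.4,-0.4,0.02,-0.07,-0.07],[-1,-0.5,-0.5,0.02,-0.07,-0.07],[-1,-0.5,-0.5,0.02,-0.07,-0.07]]]'
python3 - <<'E'
from h import *
p,q=goal(-.068,.16);print(readout.sense()["position"],readout.sense()["joint_pos"],delta(p,q));intrack()
E
```

```text
time: 3.0
position: [0.3934, -0.1726, 0.3521]
tcp_rot: [0.452, -0.508, 0.676, -0.284]
ft_force: [-1.0, 0.1, -0.5]
grip_width: 0.0512
time: 3.5
position: [0.3961, -0.026, 0.3657]
tcp_rot: [0.53, -0.437, 0.67, -0.28]
ft_force: [0.0, -0.4, 0.2]
grip_width: 0.0512
[ 0.396117   -0.02599912  0.36571147] [ 0.3452917  -0.02820541 -0.7127994   1.83689761  0.39151232  1.59489934
 -0.71613439] (array([-2.272,  0.457,  0.284]), array([ 0.023, -0.084, -0.083]))
t 3.5 track mm [ 270.3 -148.3  170.5] F_track [ 0.4  0.1 -0.1] w 51.2
```

```bash
python3 -m handwheel '[[[-0.4,-0.1,0.1,0.01,-0.04,-0.04],[-0.8,-0.1,0.2,0.023,-0.084,-0.083],[-1,-0.1,0.28,0.023,-0.084,-0.083],[-1,-0.1,0.28,0.023,-0.084,-0.083]]]'
python3 - <<'E'
from h import *
p,q=goal(-.068,.16);print(readout.sense()["position"],readout.sense()["joint_pos"],delta(p,q));intrack()
E
```

```text
time: 4.0
position: [0.464, 0.0684, 0.3204]
tcp_rot: [0.616, -0.349, 0.653, -0.269]
ft_force: [0.1, -0.9, 1.0]
grip_width: 0.0513
[0.46402115 0.06844922 0.320372  ] [ 0.10680804  0.31923438 -0.85873852  1.70937075  0.63490728  1.77931671
 -0.96234585] (array([-1.334,  0.309,  0.202]), array([ 0.003, -0.   ,  0.001]))
t 4.0 track mm [162.  -92.2 197.5] F_track [1.3 0.2 0.3] w 51.3
```

```bash
python3 -m handwheel '[[[-0.4,0,0.1,0,0,0],[-0.8,0,0.2,0,0,0],[-1,0,0.2,0,0,0],[-1,0,0.2,0,0,0]]]'
python3 -m handwheel '[[[-0.2,0,0,0,0,0],[-0.333,0.3,0,0,0,0],[-0.333,0.3,0,0,0,0],[-0.333,0.3,0,0,0,0]]]'
python3 - <<'E'
from h import *
p,q=goal(-.068,.025);print(readout.sense()["joint_pos"],delta(p,q));intrack()
im,d=cams.get_image("top");cv2.imwrite("pics/t1.png",cv2.resize(im[130:260,160:310],None,fx=5,fy=4.6))
print(proj("top",T(np.load("p.npy"),[.002,-.068,.062])))
im,d=cams.get_image("scene");cv2.imwrite("pics/s1.png",cv2.resize(im[90:240,200:340],None,fx=5,fy=4))
E
```

```text
time: 4.5
position: [0.4996, 0.1571, 0.2458]
tcp_rot: [0.617, -0.349, 0.653, -0.267]
ft_force: [0.3, -0.3, -0.6]
grip_width: 0.051
time: 5.0
position: [0.5014, 0.1649, 0.1948]
tcp_rot: [0.615, -0.35, 0.654, -0.267]
ft_force: [-0.6, -1.3, 1.1]
grip_width: 0.0516
[-0.10062529  0.60967503 -0.82523309  1.64061474  0.72344183  1.73698
 -1.22444188] (array([-0.036,  1.127, -0.003]), array([ 0.004, -0.003,  0.002]))
t 5.0 track mm [  5.8 -66.6 160.2] F_track [ 1.7 -0.4 -0. ] w 51.6
[[210.67292244 216.78645767]]
```

View pics/t1.png

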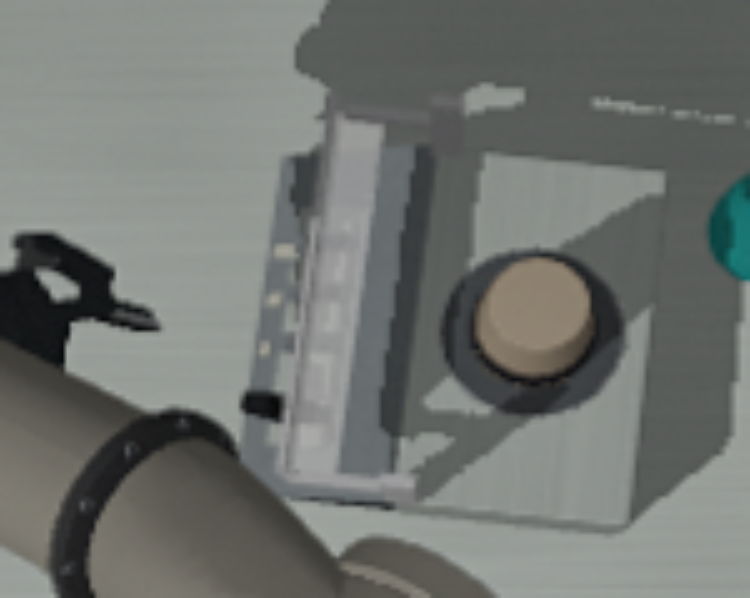

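The top view shows the knob at (262,405) in the crop and one finger to its upper left. The approach line looks good, so I'll go in along −z.

```bash
python3 -m handwheel '[[[-0.02,0.25,0,0,0,0],[-0.03,0.5,0,0,0,0],[-0.036,0.7,0,0,0,0],[-0.036,0.85,0,0,0,0],[-0.036,0.85,0,0,0,0]]]'
python3 - <<'E'
from h import *
p,q=goal(-.068,.026);print(delta(p,q));intrack()
im,d=cams.get_image("top");cv2.imwrite("pics/t2.png",cv2.resize(im[180:245,175:255],None,fx=9,fy=9,interpolation=cv2.INTER_CUBIC))
E
```

```text
time: 5.72
position: [0.4935, 0.1061, 0.1119]
tcp_rot: [0.615, -0.35, 0.654, -0.267]
ft_force: [1.0, 0.3, 0.8]
grip_width: 0.0513
(array([ 0.003,  0.269, -0.003]), array([ 0.004, -0.003,  0.002]))
t 5.72 track mm [  1.5 -67.4  58.3] F_track [0.1 0.9 0.9] w 51.3
```

View pics/t2.png

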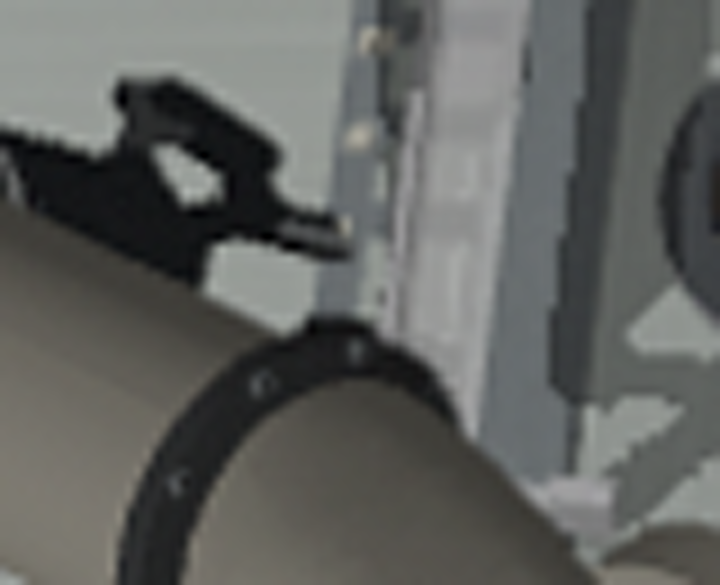

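The finger at (310,235) is clear of the face and the arm now hides the knob. I'll go in and close.

```bash
python3 -m handwheel '[[[0,0.1,0,0,0,0],[0,0.2,0,0,0,0],[0,0.26,0,0,0,0],[0,0.26,0,0,0,0]]]'
python3 -m handwheel '[[[0,0,0,0,0,0],[0,0,0,0,0,0],[0,0,0,0,0,0],[0,0,0,0,0,0],[0,0,0,0,0,0],[0,0,0,0,0,0]]]' -1 40
python3 -c "
from h import *
intrack()"
```

```text
time: 6.28
position: [0.491, 0.0873, 0.0873]
tcp_rot: [0.615, -0.35, 0.654, -0.267]
ft_force: [-0.3, -0.7, 0.7]
grip_width: 0.0519
time: 7.02
position: [0.491, 0.0878, 0.0876]
tcp_rot: [0.615, -0.35, 0.654, -0.267]
ft_force: [-1.3, 2.0, 2.0]
grip_width: 0.0155
t 7.03 track mm [  1.  -67.7  27.8] F_track [-0.2 -1.6  2.8] w 15.5
```

```bash
python3 -m handwheel '[[[0,-0.05,0,0,0,0],[0,-0.11,0,0,0,0],[0,-0.11,0,0,0,0]]]'
python3 -c "
from h import *
intrack()"
python3 -m handwheel '[[[0,0,0.15,0,0,0],[0,0,0.3,0,0,0],[0,0,0.45,0,0,0],[0,0,0.6,0,0,0],[0,0,0.68,0,0,0],[0,0,0.715,0,0,0],[0,0,0.715,0,0,0],[0,0,0.715,0,0,0]]]'
python3 -c "
from h import *
intrack()"
```

```text
time: 7.4
position: [0.492, 0.0957, 0.0979]
tcp_rot: [0.615, -0.35, 0.654, -0.267]
ft_force: [-0.2, -1.2, -5.2]
grip_width: 0.0159
t 7.4 track mm [  1.1 -67.6  40.9] F_track [-2.3 -0.1 -4.8] w 15.9
time: 8.4
position: [0.5772, 0.0851, 0.0977]
tcp_rot: [0.615, -0.35, 0.654, -0.268]
ft_force: [-0.4, -0.3, -5.8]
grip_width: 0.0156
t 8.4 track mm [ 1.2 18.2 40.5] F_track [-3.3 -0.3 -4.8] w 15.6
```

```bash
python3 -m handwheel '[[[0,0.03,0,0,0,0],[0,0.055,0,0,0,0],[0,0.055,0,0,0,0],[0,0.055,0,0,0,0]]]'
python3 -c "
from h import *
intrack()"
```

```text
time: 8.9
position: [0.5766, 0.0811, 0.0925]
tcp_rot: [0.615, -0.35, 0.654, -0.268]
ft_force: [0.8, 0.1, -5.9]
grip_width: 0.0155
t 8.9 track mm [ 1.2 18.1 34. ] F_track [-3.8  0.7 -4.5] w 15.5
```

It is 6 mm above home and the spring is still pulling in, with no land contact. So the tongue is in a notch and I'll continue down.

```bash
python3 -m handwheel '[[[0,0.025,0,0,0,0],[0,0.05,0,0,0,0],[0,0.053,0,0,0,0],[0,0.053,0,0,0,0]]]'
python3 -c "
from h import *
intrack()"
# feel the notch walls
python3 -m handwheel '[[[0,0,0.02,0,0,0],[0,0,0.03,0,0,0],[0,0,0.03,0,0,0]]]'
python3 -c "
from h import *
intrack()"
```

```text
time: 9.4
position: [0.5762, 0.0774, 0.0876]
tcp_rot: [0.615, -0.35, 0.654, -0.268]
ft_force: [0.7, 0.6, -3.4]
grip_width: 0.0154
t 9.4 track mm [ 1.2 18.1 27.8] F_track [-2.6  0.7 -2.2] w 15.4
time: 9.78
position: [0.5783, 0.0772, 0.0877]
tcp_rot: [0.616, -0.35, 0.653, -0.267]
ft_force: [-3.8, 1.5, -2.2]
grip_width: 0.0152
t 9.78 track mm [ 1.1 20.3 27.9] F_track [-2.2 -4.  -1.1] w 15.2
```

A wall resists at +2 mm with 4 N against 1 N of sliding, so the tongue is in the notch. I'll recentre, release, back out square to the face, and go clear so I can look.

```bash
python3 -m handwheel '[[[0,0,-0.02,0,0,0],[0,0,-0.02,0,0,0]]]'
python3 -m handwheel '[[[0,0,0,0,0,0],[0,0,0,0,0,0],[0,0,0,0,0,0],[0,0,0,0,0,0],[0,0,0,0,0,0]]]' 0.2
python3 -c "
from h import *
intrack()"
python3 -m handwheel '[[[0,-0.2,0,0,0,0],[0,-0.45,0,0,0,0],[0,-0.8,0,0,0,0],[0,-1,0,0,0,0],[0,-1,0,0,0,0]]]'
python3 -m handwheel '[[[0,-0.4,0,0,0,0],[0.0,-0.8,-0.3,0,0,0],[0.0,-1,-0.6,0,0,0],[0.0,-1,-0.9,0,0,0],[0.0,-1,-0.9,0,0,0]]]'
python3 - <<'E'
from h import *
intrack()
p=np.load("p.npy")
im,d=cams.get_image("top");cv2.imwrite("pics/t3.png",cv2.resize(im[150:240,180:310],None,fx=6,fy=6,interpolation=cv2.INTER_CUBIC));np.save("pics/t3.npy",d)
i0=cv2.imread("pics/top0.png");o,M,h=frame(p)
for n,i,dd,y in(("before",i0,np.load("pics/top0.npy"),-.068),("after",im,d,.018)):
    m=(i.max(2)<45).astype(np.uint8);u=proj("top",T(p,[.002,y,.058]))[0]
    w=np.zeros_like(m);c=u.astype(int);w[c[1]-9:c[1]+10,c[0]-9:c[0]+12]=1
    v,x=np.nonzero(m*w);print(n,len(x),"blob px",x.mean(),v.mean(),x.min(),"model home/land",u,proj("top",T(p,[.002,y,.066]))[0])
    uv=np.c_[x,v];P=(dep("top",uv,dd[v,x])-o)@M;print(" depth track med",np.nanmedian(P,0),np.nanpercentile(P[:,2],85))
E
```

```text
time: 10.02
position: [0.5766, 0.0774, 0.0877]
tcp_rot: [0.616, -0.35, 0.653, -0.268]
ft_force: [0.6, 0.6, -4.8]
grip_width: 0.016
time: 10.65
position: [0.5766, 0.0773, 0.0877]
tcp_rot: [0.616, -0.35, 0.653, -0.267]
ft_force: [-0.6, -0.5, -0.2]
grip_width: 0.0513
t 10.65 track mm [ 1.3 18.5 27.9] F_track [ 0.3 -0.5 -0.5] w 51.3
time: 11.28
position: [0.5868, 0.1542, 0.1845]
tcp_rot: [0.615, -0.35, 0.653, -0.27]
ft_force: [0.4, -0.6, -0.5]
grip_width: 0.0513
time: 11.9
position: [0.4866, 0.2418, 0.2796]
tcp_rot: [0.616, -0.348, 0.653, -0.272]
ft_force: [1.6, -0.5, 0.7]
grip_width: 0.0514
t 11.9 track mm [ -0.8 -90.6 273. ] F_track [0.6 1.6 0.4] w 51.4
before 36 blob px 212.08333333333334 217.75 208 model home/land [211.5418364 217.0037717] [209.8002167  216.56816436]
 depth track med [ 0.00518251 -0.07097511  0.06092468] 0.06380582162172999
after 39 blob px 215.66666666666666 190.48717948717947 212 model home/land [215.06375526 190.06038263] [213.3561004  189.51177328]
 depth track med [0.00475317 0.01667105 0.05950663] 0.06342956609629381
```

View pics/t3.png

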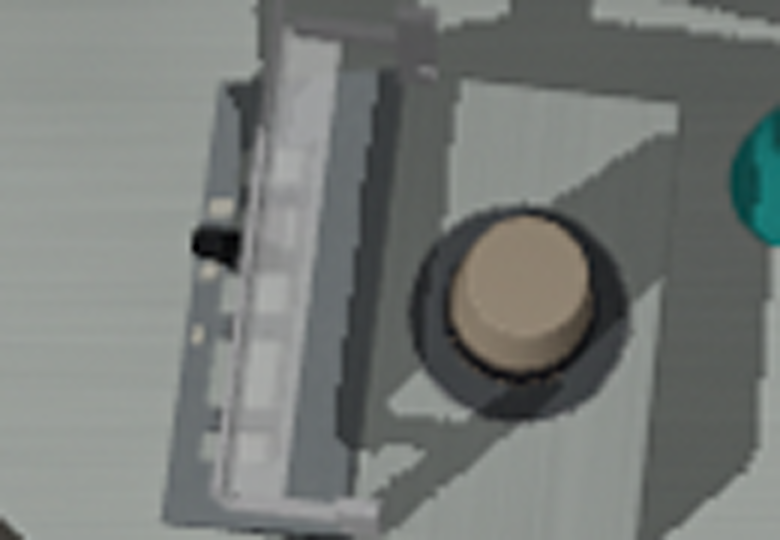

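The picture shows the knob at (217,243), beside the middle bar, with the cup untouched. Its height matches the parked reading (depth z 59.5 mm now, 60.9 mm before; on a land it would be 8 mm higher). The gripper is clear, so I'll hand in.

```bash
python3 -c "
from station import bot
print(bot.hand_in())"
```

```text
the job is handed in; nothing more can be done
None
```

The knob is home in the medium cup's notch and I handed the job in at about 12 s. `hand_in` gives no verdict.

- **Cup on the grid:** its top reads about 0.219 m, so it is 110 mm tall, the medium cup. The cups on the stand read as tall and short.
- **Move:** I lifted the knob 13 mm out of parking and carried it 86 mm along the track. I lowered it at y ≈ +18 mm, where the picture showed the medium notch, about 2 mm beyond its nominal place.
- **Feel:** going in, there was no land contact. The fingers returned to the same depth as at parking (27.8 mm both times). A sideways nudge met a wall after about 2 mm, at 4 N against about 1 N for free sliding.
- **After release:** the top picture shows the knob beside the middle bar. Its height by depth is 59.5 mm, against 60.9 mm when parked; a land would be about 8 mm higher. The gripper is clear and the waiting cup looks undisturbed.
- **Disagreements:** depth puts the knob at y = 16.7 mm and the arm at 18.5 mm, both inside the 4.5 to 27.5 mm window. The spotter was unreliable: its guard point in the scene camera was about 3 to 4 pixels off my fit. It also missed the knob in that view.
- **Not checked:** I did not remeasure the stand cups or the bystanders after the move. The arm showed no unexpected contact force.

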